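# Lock the tie bar in its clevis with the drop pin

### The arm

A 7-joint arm with a two-finger parallel gripper is mounted at the origin on the work surface. World frame = base frame: x ahead of the robot, y to its left, z up, the work surface at z = 0. Lengths are in m, angles in rad, forces in N, time in s.
With the tool pointing down it reaches from about 0.425 to 0.925 m from the base axis. Payload 6.8 kg.
Tool frame: the origin (TCP) lies on the centre line of the jaws, within the pads' length; the fingertips stand 11 mm ahead of it and the grasp point (between the pads) lies 8 mm behind it; z points along the fingers, y is the line along which they close (so a half turn about z gives the same grasp; the last joint's range is limited). The gripper opens to 85 mm and grips with 20 to 120 N. Pads are 22 mm wide; open, the fingers measure 114 mm over their backs; the gripper's body (76 mm by 85 mm) begins 54 mm behind the grasp point. The pads swing forward as they close: fully open they stand 13 mm farther back than shut.
Start: joints at [1.004, 0.477, 0.022, 1.555, -0.011, 1.109, -0.083], TCP at [0.299, -0.605, 0.242] pointing down, gripper open.
Joint ranges: [-2.96, 2.96], [-0.34, 2.1], [-1.41, 1.46], [0.24, 2.44], [-1.37, 4.51], [0.17, 1.92], [-2.96, 2.96]. Speed limits (rad/s): [2.39, 2.39, 3.14, 3.14, 3.14, 3.14, 3.14].

### API

Orientations are given as a unit quaternion [w, x, y, z].
In Python, from rig import * gives the robot as it stands.
- The arm moves only by the tool send_rows, never from a script. Its arguments are lists of equal length, an entry for each row: "linear": the shift along the tool's x, y, z in m, a list of three; "delta_rot": the turn, a rotation vector about the tool's x, y, z in rad, a list of three; "jaw": the opening in per cent of the stroke, from 0 (shut) to 100 (fully open). In form: {"linear": [[tx, ty, tz], ...], "delta_rot": [[wx, wy, wz], ...], "jaw": [jaw, ...]}. A call has 1 to 10 rows; each row shifts and turns the commanded pose from where the row before left it, along the tool's axes as they then stand; what a row does not reach is not made up. A row lasts 1/10 s, in which the tool goes at most 50 mm and 8.59 degrees, less where a joint would pass 70% of its speed; a pose out of reach is approached as far as the arm can. A call is refused whole if a number of a shift passes 0.05 or a number of a turn 0.15, either way. A call with a gripper value outside its range is refused whole. The fingers move at their own pace and stop on an object; the grip force is fixed at half the most. Time passes only in rows, so rows that do not move let the fingers close. It gives the time, the measured TCP pose, the force, the opening and the grip force at its end, in the units of the state.
- sense(): the state, without advancing time (a new reading comes with each control period).
- camera(name): name is "side" or "top"; returns the picture (384x512x3 uint8, blue, green, red); there is no depth.
- get_calibration(name): a dict with "intrinsics" (3x3 intrinsics, pixels), "extrinsics" (4x4, takes a point from world to camera coordinates). Camera axes: x right, y up, looking along -z (the intrinsics and any distortion apply to the point x, -y, -z); pixel columns grow to the right and rows downward; lengths in m; the calibration is good to about 2 mm. A picture is of the moment at which its call begins. get_calibration takes no time and is no camera call.
- job_done(): hands the job in; it is judged then, once.
The state is a dict: "t": time; "joint_positions": joint angles; "joint_velocities": joint speeds; "tau": joint torques, N m; "tcp_pos": TCP position; "eef_rot": TCP orientation; "wrist_force": force on the tool from outside, world axes, zero at the start; "torque": the same for the moment, N m; "finger_gap": opening from 0.0 (shut) to 1.0 (fully open); "finger_force": force on a finger pad.
Only numpy, scipy, OpenCV 4.12 (cv2) and the standard library are available. Lean on these libraries where they do the work, as an engineer would, in place of code of your own. Each camera call takes 0.05 s, during which the arm holds its last target. There are 200 camera calls.

### The job

Push the tie bar fully home between the two ears of the steel clevis, then take the long square-headed pin from the timber stand and thread it straight down through the upper ear, the bar's slot and the lower ear until its collar sits flat on the upper ear, and let go. The clevis is clamped somewhere along its adjusting slots, so feel for the hole with light touches and never lean hard on the pin. Leave the short pin in the stand, and the jar, screwdriver and offcut where they are.

Things in the scene. Friction and masses are not known exactly. Their poses are not given: they have to be found in the camera images.
- board: Plywood fixture board 160 (x) by 180 (y) by 12 mm, screwed to the bench, carrying a bright steel clevis and a dark tie bar. Origin at its underside, below the NOMINAL axis of the clevis holes; z up; spans y -130 to +50 mm. The clevis is a C open to -y: two level ears, 60 (x) by 48 (y) by 10 mm, joined by a wall at y +24 to +34 mm no higher than the upper ear's top.
- upper_ear (a point): Nominal centre of the upper ear's top, 68 mm above the board's origin (ear 58 to 68 mm). It has a vertical rectangular through hole with plain edges, 14 mm in x by 18 mm in y. The clevis is clamped rigidly in slots along the board's x, in each start anywhere from -14 to +14 mm in x off this nominal point (both ears together; y is exact). That offset is not given: it must be felt or seen.
- lower_ear (a point): Nominal centre of the lower ear's top, 36 mm above the board's origin (ear 26 to 36 mm), same 14 by 18 mm hole, straight below the upper one and off nominal by the same amount. Keep guiding the pin down until its collar is felt to meet the upper ear.
- tiebar (a joint): Position in m of the dark steel tie bar (60 mm wide in x, 42 to 52 mm above the board's origin), sliding along the board's y with about 3 N of friction. 0 = home against its stop, its slot (42 mm in x by 20 mm in y) then in line with the ear holes for any clevis position; grows as drawn out towards the board's -y, up to 0.06.
- tab (a point): Centre of the top edge of the tie bar's upright tab, a plate 40 (x) by 8 (y) by 40 mm tall (above the bar) at the bar's outer (-y) end; its top is 92 mm above the bench; at board y = -86 mm when the bar is home. Push its outer face towards board +y.
- stand: Drilled block of timber, 60 (x) by 150 (y) by 60 mm high, fixed to the bench; origin under its centre. Two 16 mm holes in its top at y -45 and +45 mm hold the long pin and the short pin, either way round.
- pin: Long steel pin, 130 to 210 g. Origin at its tip, z up to the head. Shank 12 mm across, 50 mm long, the last 2 mm tapering to 10 mm; collar 26 mm across (50 to 54 mm); square head 20 by 20 by 40 mm (54 to 94 mm), flats square to its x and y. Starts upright in the stand, collar on the stand's top, tip 10 mm above the bench. Home in the clevis the tip is 18 mm above the board's origin.
- pin_head (a point): Centre of the top of the long pin's square head, 94 mm above its tip.
- short_pin: Short steel pin, a bystander that stays in the stand: 28 mm shank, 26 mm collar, square head 20 by 20 mm and only 16 mm tall. Origin at its tip.
- jar: Closed grey jar of screws, 66 mm across, 85 mm tall, a bystander; origin at the centre of its underside.
- driver: Screwdriver lying on the bench, a bystander, about 200 mm long along its own x.
- offcut: Timber offcut, 50 by 130 by 30 mm, a bystander lying on the bench; origin under its centre.
Mind the look-alikes: they are no part of the job. What is shaped like the pin but pink is not meant.

How it is judged:
By the outcome, as a careful person would: the job done as asked, in the order asked, and still so for the second after the job is handed in, with the robot touching nothing.
It also fails if it takes over 72 s, if anything falls off the work surface, if the arm or the gripper's body presses on something with over 40 N, if the wrist force passes 120 N, or if a joint passes its speed limit or range.

## Working session

There is one attempt and no reset: what is moved stays moved. The work goes in short steps, Python scripts to look and compute and a tool call to move; the robot and the scene stay as the last step left them, time stands still between calls to the robot, and variables do not carry over. Pictures are saved under pics/ and viewed, at most 10 in all, crops included, and the job is handed in when it is done.

Besides the shell and the picture viewer there is one more tool, called by a JSON object that holds its "name" and its "arguments". send_rows: Moves the arm, as the interface text tells. Its arguments: {"type":"object","properties":{"linear":{"type":"array","items":{"type":"array","items":{"type":"number"}}},"delta_rot":{"type":"array","items":{"type":"array","items":{"type":"number"}}},"jaw":{"type":"array","items":{"type":"number"}}},"required":["linear","delta_rot","jaw"]}

```bash
mkdir -p pics; ls; python3 - <<'E'
from rig import *
import cv2
for n in("side","top"):
    cv2.imwrite(f"pics/{n}0.png",cv2.resize(camera(n),(800,600),interpolation=cv2.INTER_CUBIC))
    c=get_calibration(n);print(n,c)
s=sense();print(s)
E
```

```text
pics
side {'intrinsics': array([[487.00473471,   0.        , 262.51340093],
       [  0.        , 487.00473471, 196.10573272],
       [  0.        ,   0.        ,   1.        ]]), 'extrinsics': array([[-0.99102999, -0.13223203, -0.01934556,  0.62187914],
       [ 0.06622878, -0.61169134,  0.78831939, -0.11313108],
       [-0.11607459,  0.77996692,  0.61496203, -1.0515819 ],
       [ 0.        ,  0.        ,  0.        ,  1.        ]])}
top {'intrinsics': array([[498.97440156,   0.        , 253.00286684],
       [  0.        , 498.97440156, 197.74151791],
       [  0.        ,   0.        ,   1.        ]]), 'extrinsics': array([[ 0.02252358, -0.99962814,  0.01537079, -0.02858459],
       [ 0.98262328,  0.02496853,  0.18392407, -0.62324264],
       [-0.18423946,  0.01096107,  0.98282027, -1.08362058],
       [ 0.        ,  0.        ,  0.        ,  1.        ]])}
{'t': 0.1, 'joint_positions': array([ 1.00391876,  0.47776122,  0.02235974,  1.55636094, -0.01150136,
        1.10930259, -0.08310961]), 'joint_velocities': array([-5.74588631e-04, -1.22746182e-03,  8.11868296e-04, -4.46170434e-03,
        3.08342851e-04, -4.99341472e-04,  3.22193836e-05]), 'tau': array([ 4.65682082e-03, -5.97763288e+01,  1.61386382e+00, -2.81958228e+01,
        1.28656442e-02,  5.02871015e-03,  2.23648726e-05]), 'tcp_pos': array([ 0.29867478, -0.6047408 ,  0.24139037]), 'eef_rot': array([-8.11983632e-04,  9.73805823e-01,  2.27379623e-01, -2.57481026e-04]), 'wrist_force': array([0.55497769, 0.04118039, 0.35220107]), 'torque': array([ 0.04073425, -0.02290318, -0.04853611]), 'finger_force': 0.0, 'finger_gap': 0.9986682389692566}
```

View pics/side0.png

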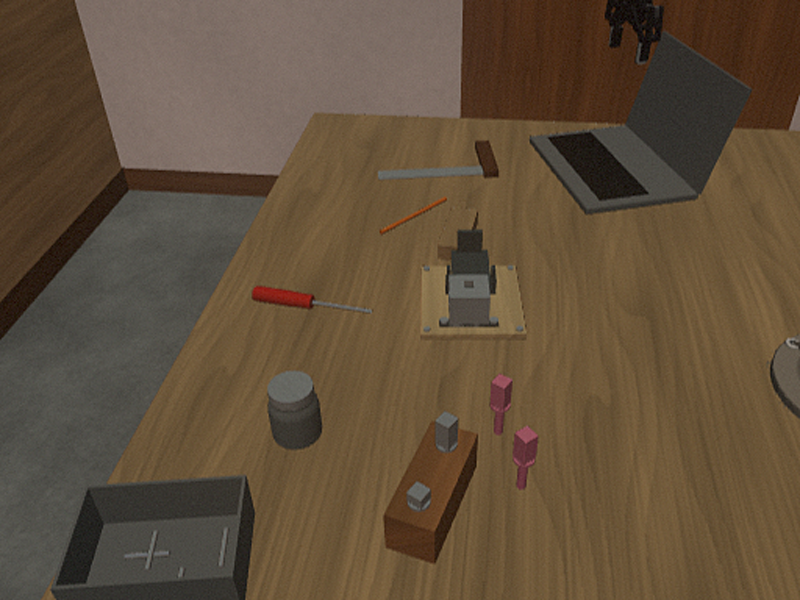

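View pics/top0.png

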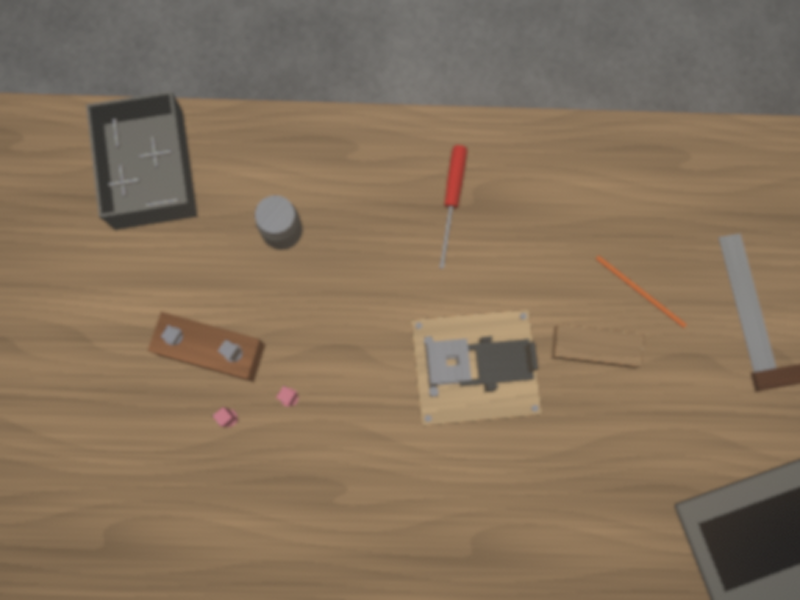

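The side view shows the clevis at about (469,300) and the bar tab at (469,240). The stand holds a tall grey head at (447,430) and a low one at (419,495). Two pink look-alikes stand at (501,400) and (525,455), and they are not meant. The tall grey pin at the stand's clevis-facing end is the long pin. I'll confirm that in an enlarged crop.

```bash
python3 - <<'E'
from rig import *
import cv2,numpy as np
S=camera("side");T=camera("top")
def c(I,x,y,w,h): return cv2.resize(I[y:y+h,x:x+w],(400,300),interpolation=cv2.INTER_CUBIC)
a=np.vstack([np.hstack([c(S,260,140,88,66),c(S,240,230,120,90)]),np.hstack([c(T,255,190,104,78),c(T,88,192,96,72)])])
cv2.imwrite("pics/crop1.png",a)
E
```

```text
(no output)
```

View pics/crop1.png

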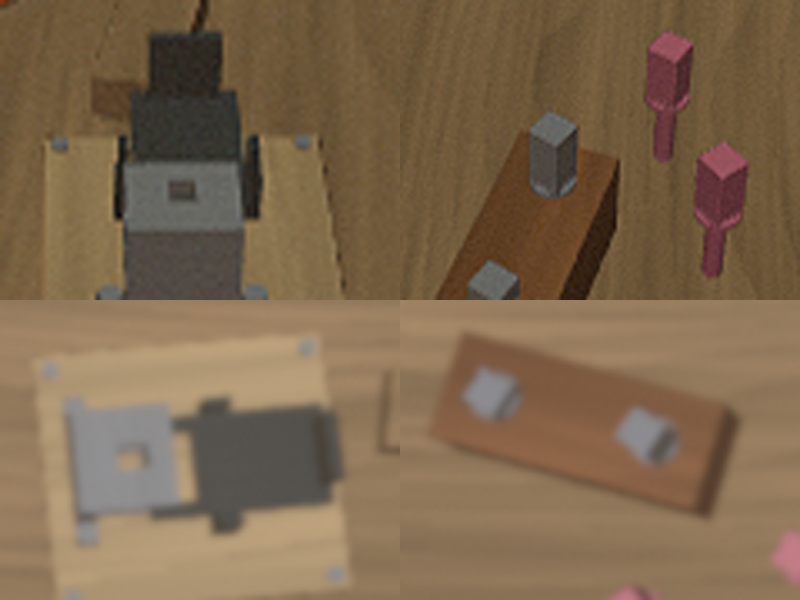

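The crops show the hole at (182,190) in the side view and (133,458) in the top view. The tall grey pin is at (554,127) and (640,432), next to the low short pin at (494,278), so the tall grey one is the long pin. The pink ones are free-standing and left alone.

```bash
cat > h.py <<'E'
from rig import *
import numpy as np
from scipy.optimize import least_squares
def ray(n,u,v):
    c=get_calibration(n);E=c["extrinsics"];K=c["intrinsics"]
    d=np.linalg.solve(K,[u,v,1]);d=E[:3,:3].T@(d*[1,-1,-1]);return -E[:3,:3].T@E[:3,3],d
def atz(n,u,v,z):
    o,d=ray(n,u,v);return o+d*(z-o[2])/d[2]
def tri(a,b):
    A=0;B=0
    for n,u,v in(a,b):
        o,d=ray(n,u,v);d/=np.linalg.norm(d);P=np.eye(3)-np.outer(d,d);A=A+P;B=B+P@o
    return np.linalg.solve(A,B)
E
python3 - <<'E'
from h import *
np.set_printoptions(precision=4,suppress=True)
A=lambda x,y:("side",260+(x+.5)/4.545-.5,140+(y+.5)/4.545-.5)
B=lambda x,y:("side",240+(x+.5)/3.333-.5,230+(y+.5)/3.333-.5)
C=lambda x,y:("top",255+(x+.5)/3.846-.5,190+(y+.5)/3.846-.5)
D=lambda x,y:("top",88+(x+.5)/4.1667-.5,192+(y+.5)/4.1667-.5)
for nm,s,t,z in(("hole",A(182,190),C(133,158),.068),("tab",A(185,34),C(333,143),.092),("pin",B(154,127),D(240,132),.104),("short",B(94,278),D(91,93),.080-.0),("scrTL?",A(302,143),C(308,274),.012),("scr2",A(59,145),C(308,48),.012)):
    print(nm,"tri",tri(s,t),"side",atz(*s,z)[:2],"top",atz(*t,z)[:2])
for p in((50,71),(308,48),(336,274),(73,298)): print("scr",atz(*C(*p),.013)[:2])
for p in((35,58),(318,35),(350,285),(57,305)): print("cor",atz(*C(*p),.012)[:2])
for p in((460,332),(738,408),(708,516),(432,437)): print("stand",atz(*D(p[0]-400,p[1]-300),.06)[:2])
for p in((152,33),(220,33)): print("tabedge",atz(*A(*p),.092)[:2])
for p in((130,127),(152,111),(178,122),(156,143)): print("head side",atz(*B(*p),.104)[:2])
for p in ((70,108),(172,104),(178,208),(85,214)):print("ear",atz(*C(*p),.068)[:2])
s=sense();print(s["tcp_pos"],s["t"])
from scipy.spatial.transform import Rotation as R
q=s["eef_rot"];print(R.from_quat(np.r_[q[1:],q[0]]).as_matrix())
E
```

```text
hole tri [ 0.5498 -0.0966  0.0662] side [ 0.5505 -0.0943] top [ 0.5487 -0.0964]
tab tri [ 0.5576 -0.2091  0.0906] side [ 0.5577 -0.2069] top [ 0.5572 -0.2088]
pin tri [0.5533 0.2193 0.1026] side [0.5535 0.2206] top [0.5529 0.219 ]
short tri [0.5757 0.3049 0.078 ] side [0.5759 0.3064] top [0.575  0.3043]
scrTL? tri [ 0.488  -0.2061  0.0241] side [ 0.4892 -0.2237] top [ 0.4874 -0.2081]
scr2 tri [ 0.6278 -0.2095  0.0101] side [ 0.6282 -0.207 ] top [ 0.6267 -0.2092]
scr [ 0.6081 -0.0494]
scr [ 0.6266 -0.209 ]
scr [ 0.4878 -0.2249]
scr [ 0.4696 -0.0657]
cor [ 0.6162 -0.04  ]
cor [ 0.6351 -0.2154]
cor [ 0.4814 -0.2336]
cor [ 0.4653 -0.0561]
stand [0.6111 0.3292]
stand [0.573  0.1758]
stand [0.5141 0.1888]
stand [0.5531 0.3398]
tabedge [ 0.5758 -0.2061]
tabedge [ 0.5386 -0.2099]
head side [0.5664 0.2221]
head side [0.5557 0.2088]
head side [0.5409 0.2154]
head side [0.5513 0.2322]
ear [ 0.5773 -0.0592]
ear [ 0.5811 -0.119 ]
ear [ 0.5202 -0.1228]
ear [ 0.5154 -0.0689]
[ 0.2988 -0.6049  0.2417] 0.2
[[ 0.8966  0.4428 -0.0006]
 [ 0.4428 -0.8966  0.0009]
 [-0.0001 -0.0011 -1.    ]]
```

The geometry agrees. Board yaw is about 6.6°, its origin is about (0.545,-0.0965), the bar is about 26 mm out, and the clevis sits about +5 mm in x. I'll rise clear of the laptop, turn to align with the board, then cross to the tab with the jaws shut.

{"name": "send_rows", "arguments": {"linear": [[0,0,-0.04],[0,0,-0.04],[0,0,-0.03],[0,0,0],[0.0303,-0.0317,0],[0.0303,-0.0317,0],[0.0303,-0.0317,0],[0.0303,-0.0317,0],[0.0303,-0.0317,0],[0.0303,-0.0317,0]], "delta_rot": [[0,0,0.115],[0,0,0.115],[0,0,0.114],[0,0,0],[0,0,0],[0,0,0],[0,0,0],[0,0,0],[0,0,0],[0,0,0]], "jaw": [0,0,0,0,0,0,0,0,0,0]}}

```text
t: 1.2
tcp_pos: [0.4583, -0.3936, 0.3514]
eef_rot: [-0.0, 0.998, 0.058, -0.0]
wrist_force: [-0.3, -0.7, -0.2]
finger_gap: 0.006
finger_force: 0.0
```

{"name": "send_rows", "arguments": {"linear": [[0.0303,-0.0317,0.02],[0.0303,-0.0317,0.04],[0.0303,-0.0317,0.04],[0.0303,-0.0317,0.04],[0,0,0.04],[0,0,0.04],[0,0,0]], "delta_rot": [[0,0,0],[0,0,0],[0,0,0],[0,0,0],[0,0,0],[0,0,0],[0,0,0]], "jaw": [0,0,0,0,0,0,0]}}

```text
t: 1.9
tcp_pos: [0.5469, -0.27, 0.145]
eef_rot: [-0.003, 0.998, 0.058, -0.005]
wrist_force: [-1.0, -0.2, -0.5]
finger_gap: 0.006
finger_force: 0.0
```

{"name": "send_rows", "arguments": {"linear": [[0,0,0.03],[0,0,0.02],[0,0,0],[0,0,0]], "delta_rot": [[0,0,0],[0,0,0],[0,0,0],[0,0,0]], "jaw": [0,0,0,0]}}

```text
t: 2.3
tcp_pos: [0.5517, -0.2727, 0.1028]
eef_rot: [0.0, 0.998, 0.057, 0.001]
wrist_force: [-0.2, 0.0, 1.4]
finger_gap: 0.001
finger_force: 0.0
```

{"name": "send_rows", "arguments": {"linear": [[0.0136,0,0.013],[0,-0.01,0.013],[0,-0.012,0],[0,-0.01,0],[0,-0.006,0],[0,-0.006,0],[0,-0.006,0],[0,0,0]], "delta_rot": [[0,0,0],[0,0,0],[0,0,0],[0,0,0],[0,0,0],[0,0,0],[0,0,0],[0,0,0]], "jaw": [0,0,0,0,0,0,0,0]}}

```text
t: 3.1
tcp_pos: [0.5591, -0.2206, 0.0758]
eef_rot: [0.0, 0.998, 0.057, 0.0]
wrist_force: [0.3, -0.6, 0.1]
finger_gap: 0.006
finger_force: 0.0
```

{"name": "send_rows", "arguments": {"linear": [[0,-0.004,0],[0,-0.004,0],[0,-0.004,0],[0,0,0]], "delta_rot": [[0,0,0],[0,0,0],[0,0,0],[0,0,0]], "jaw": [0,0,0,0]}}

```text
t: 3.5
tcp_pos: [0.5576, -0.2082, 0.0752]
eef_rot: [-0.0, 0.998, 0.058, 0.0]
wrist_force: [0.3, -1.5, 0.7]
finger_gap: -0.001
finger_force: 0.6
```

{"name": "send_rows", "arguments": {"linear": [[0,-0.004,0],[0,-0.003,0],[0,0,0]], "delta_rot": [[0,0,0],[0,0,0],[0,0,0]], "jaw": [0,0,0]}}

```text
t: 3.8
tcp_pos: [0.5567, -0.2012, 0.0751]
eef_rot: [-0.0, 0.998, 0.058, -0.0]
wrist_force: [0.6, -0.9, 0.9]
finger_gap: 0.001
finger_force: 0.5
```

{"name": "send_rows", "arguments": {"linear": [[0,-0.004,0],[0,-0.003,0],[0,-0.003,0],[0,0,0]], "delta_rot": [[0,0,0],[0,0,0],[0,0,0],[0,0,0]], "jaw": [0,0,0,0]}}

```text
t: 4.2
tcp_pos: [0.5565, -0.2008, 0.0754]
eef_rot: [0.005, 0.999, 0.054, 0.002]
wrist_force: [7.4, -22.3, -9.6]
finger_gap: -0.001
finger_force: 11.4
```

```bash
python3 - <<'E'
from rig import *
import cv2,numpy as np
S=camera("side")
cv2.imwrite("pics/push.png",cv2.resize(S[130:235,235:375],(800,600),interpolation=cv2.INTER_CUBIC))
s=sense();print(s["wrist_force"],s["tcp_pos"])
E
```

```text
[  5.88863907 -22.62194614  -9.12744587] [ 0.55653388 -0.20078507  0.07541952]
```

View pics/push.png

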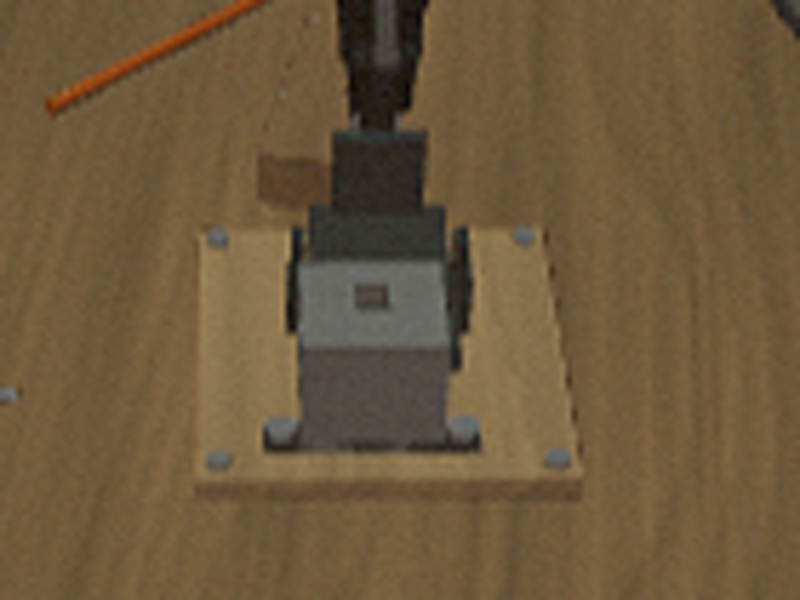

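The tab is at (380,133) in the crop, with the fingertips against it. Next I compute where it stands in the board frame and back off.

{"name": "send_rows", "arguments": {"linear": [[0,0.01,0],[0,0.02,0],[0,0,-0.04],[0,0,-0.05],[0,0,0]], "delta_rot": [[0,0,0],[0,0,0],[0,0,0],[0,0,0],[0,0,0]], "jaw": [0,0,0,0,100]}}

```text
t: 4.75
tcp_pos: [0.5626, -0.222, 0.1713]
eef_rot: [0.001, 0.998, 0.058, 0.005]
wrist_force: [1.1, -0.3, 0.8]
finger_gap: 0.159
finger_force: 0.0
```

```bash
python3 - <<'E'
from h import *
np.set_printoptions(precision=4,suppress=True)
s=800/140
A=lambda x,y:("side",235+(x+.5)/s-.5,130+(y+.5)/s-.5)
th=.115;X=np.array([np.cos(th),np.sin(th)]);Y=np.array([-X[1],X[0]]);o=np.array([.545,-.0965])
def f(n,p,z):
    w=atz(*A(*p),z)[:2];print(n,w,(w-o)@X,(w-o)@Y)
f("tab",(380,133),.092);f("hole",(372,296),.068)
for p in((217,238),(524,236),(557,459),(219,459)): f("scr",p,.0135)
for p in((355,296),(390,296)): f("holeedge",p,.068)
for p in((310,262),(446,262),(300,348),(449,347)): f("ear",p,.068)
print(sense()["tcp_pos"],sense()["wrist_force"])
E
```

```text
tab [ 0.5539 -0.1806] -0.0008224105093415437 -0.08459778774838589
hole [ 0.5504 -0.0944] 0.005614176281931333 0.0014622854524517378
scr [ 0.6282 -0.2061] 0.07003101093759152 -0.11845723012416484
scr [ 0.4886 -0.2225] -0.0704314364361722 -0.11865259555288549
scr [ 0.4704 -0.0634] -0.07034221179224888 0.04140049288814117
scr [ 0.6089 -0.0483] 0.06898433523772184 0.04059928624922701
holeedge [ 0.5574 -0.0937] 0.012610081962880212 0.0014010332815672334
holeedge [ 0.543  -0.0952] -0.0017902126708500524 0.00152711407052002
ear [ 0.578  -0.1157] 0.03054112827854212 -0.022865438624698104
ear [ 0.5214 -0.1217] -0.02632963533099864 -0.022328446796936546
ear [ 0.5766 -0.056 ] 0.03604538821479742 0.036593120749063776
ear [ 0.5172 -0.0631] -0.02381430959564853 0.03639350441309335
[ 0.5626 -0.222   0.1713] [ 1.1225 -0.2693  0.7544]
```

The tab is at y −0.0846 and the hole at +0.0015 in the same view. That is 86 mm apart, so the bar is home. Next is the long pin: I check where the pink neighbours are and refine the head's yaw.

```bash
python3 - <<'E'
from h import *
import cv2
np.set_printoptions(precision=4,suppress=True)
k=1/1.5625
for s,t in(((501,382),(287,396)),((525,436),(223,417))): print("pink",tri(("side",s[0]*k,s[1]*k),("top",t[0]*k,t[1]*k)))
S=camera("side");T=camera("top")
z=lambda I,x,y:cv2.resize(I[y:y+30,x:x+30],(400,400),interpolation=cv2.INTER_CUBIC)
cv2.imwrite("pics/head.png",np.hstack([z(S,271,258),z(T,132,208)]))
E
```

```text
pink [0.4922 0.1348 0.0868]
pink [0.4612 0.2219 0.0869]
```

View pics/head.png

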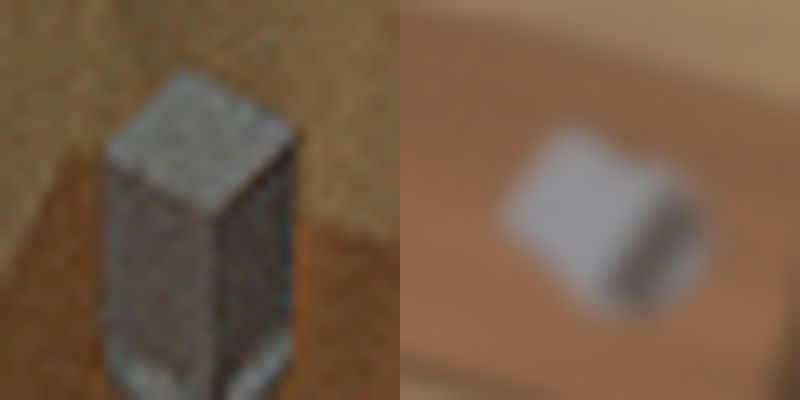

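The head's top corners in the crop are (105,145), (185,68), (294,130) and (213,212), centre (199,139). The pink ones are more than 90 mm away.

```bash
python3 - <<'E'
from h import *
np.set_printoptions(precision=4,suppress=True)
s=400/30
P=np.array([atz("side",271+(x+.5)/s-.5,258+(y+.5)/s-.5,.104)[:2] for x,y in((105,145),(185,68),(294,130),(213,212))])
print(P,P.mean(0))
for i in range(4):
    d=P[(i+1)%4]-P[i];print(np.linalg.norm(d),np.degrees(np.arctan2(d[1],d[0]))%90)
E
```

```text
[[0.5667 0.2238]
 [0.5573 0.2082]
 [0.5415 0.2181]
 [0.551  0.2343]] [0.5541 0.2211]
0.0181688408859301 59.03040664830024
0.018643752772535594 57.933746250086784
0.018782944434420183 59.64252116276447
0.01886594556683133 56.08365539174097
```

{"name": "send_rows", "arguments": {"linear": [[0.0042,-0.044,0],[0.0042,-0.044,0],[0.0042,-0.044,0],[0.0042,-0.044,0],[0.0042,-0.044,0],[0.0042,-0.044,0],[0.0042,-0.044,0],[0.0042,-0.044,0],[0.0042,-0.044,0],[0.0042,-0.044,0]], "delta_rot": [[0,0,0],[0,0,0],[0,0,0],[0,0,0],[0,0,0],[0,0,0],[0,0,0],[0,0,0],[0,0,0],[0,0,0]], "jaw": [60,60,60,60,60,60,60,60,60,60]}}

```text
t: 5.85
tcp_pos: [0.5482, 0.2217, 0.1631]
eef_rot: [0.001, 0.998, 0.058, -0.002]
wrist_force: [0.4, 0.6, 0.3]
finger_gap: 0.601
finger_force: 0.0
```

{"name": "send_rows", "arguments": {"linear": [[0,0,0],[0,0,0],[0,0,0],[0,0,0],[0,0,0],[0,0,0],[0,0,0],[0,0,0],[0,0,0]], "delta_rot": [[0,0,-0.128],[0,0,-0.128],[0,0,-0.128],[0,0,-0.128],[0,0,-0.128],[0,0,-0.128],[0,0,-0.128],[0,0,0],[0,0,0]], "jaw": [60,60,60,60,60,60,60,60,60]}}

```text
t: 6.75
tcp_pos: [0.5492, 0.2199, 0.1638]
eef_rot: [-0.0, 0.876, 0.483, -0.001]
wrist_force: [0.1, 0.7, -1.4]
finger_gap: 0.601
finger_force: 0.0
```

```bash
cat >> h.py <<'E'
from scipy.spatial.transform import Rotation as R
def to(x,y,z):
    s=sense();q=s["eef_rot"];M=R.from_quat(np.r_[q[1:],q[0]]).as_matrix()
    print("t",s["t"],"tcp",s["tcp_pos"].round(4),"F",s["wrist_force"].round(1),"gap",s["finger_gap"],"\ntool delta",(M.T@(np.array([x,y,z])-s["tcp_pos"])).round(4),"yaw y",np.degrees(np.arctan2(M[1,1],M[0,1])).round(1),"z",M[:,2].round(4))
E
python3 -c "
from h import *
to(.5537,.220,.080);print(sense()['joint_positions'].round(2))"
```

```text
t 6.75 tcp [0.5492 0.2199 0.1638] F [ 0.1  0.7 -1.4] gap 0.6013146307330048 
tool delta [0.0026 0.0039 0.0838] yaw y -32.2 z [-2.8e-03 -5.0e-04 -1.0e+00]
[-0.17  0.46 -0.41  1.81  0.22  0.92 -1.24]
```

{"name": "send_rows", "arguments": {"linear": [[0.0026,0.0039,0.02],[0,0,0.02],[0,0,0.02],[0,0,0.015],[0,0,0.007],[0,0,0],[0,0,0]], "delta_rot": [[0,0,0],[0,0,0],[0,0,0],[0,0,0],[0,0,0],[0,0,0],[0,0,0]], "jaw": [60,60,60,60,60,60,60]}}

```text
t: 7.45
tcp_pos: [0.5554, 0.2205, 0.0837]
eef_rot: [-0.0, 0.875, 0.484, 0.0]
wrist_force: [-0.2, -0.4, 0.1]
finger_gap: 0.6
finger_force: 0.0
```

{"name": "send_rows", "arguments": {"linear": [[0,0,0],[0,0,0],[0,0,0],[0,0,0],[0,0,0],[0,0,0]], "delta_rot": [[0,0,0],[0,0,0],[0,0,0],[0,0,0],[0,0,0],[0,0,0]], "jaw": [35,30,20,10,0,0]}}

```text
t: 8.05
tcp_pos: [0.5556, 0.2204, 0.0841]
eef_rot: [0.0, 0.875, 0.484, 0.001]
wrist_force: [-0.5, -0.7, 6.1]
finger_gap: 0.223
finger_force: 59.1
```

```bash
python3 -c "
from h import *
to(.5537,.220,.080)"
```

```text
t 8.05 tcp [0.5556 0.2204 0.0841] F [-0.5 -0.7  6.1] gap 0.22341629666279833 
tool delta [-0.0014 -0.0014  0.0041] yaw y -32.1 z [ 1.3e-03  5.0e-04 -1.0e+00]
```

{"name": "send_rows", "arguments": {"linear": [[0,0,-0.01],[0,0,-0.02],[0,0,-0.03],[0,0,-0.04],[0,0,-0.03],[0,0,0],[0,0,0]], "delta_rot": [[0,0,0],[0,0,0],[0,0,0],[0,0,0],[0,0,0],[0,0,0],[0,0,0]], "jaw": [0,0,0,0,0,0,0]}}

```text
t: 8.75
tcp_pos: [0.5549, 0.22, 0.2136]
eef_rot: [0.0, 0.875, 0.484, 0.0]
wrist_force: [-0.1, -1.0, -2.0]
finger_gap: 0.226
finger_force: 58.9
```

```bash
python3 -c "
from h import *
to(.550,-.0955,.165)"
```

```text
t 8.75 tcp [0.5549 0.22   0.2136] F [-0.1 -1.  -2. ] gap 0.2260367136392621 
tool delta [-0.2699  0.1634  0.0486] yaw y -32.1 z [ 7.e-04 -0.e+00 -1.e+00]
```

{"name": "send_rows", "arguments": {"linear": [[-0.01,0.006,0],[-0.025,0.0155,0],[-0.03,0.018,0],[-0.03,0.018,0],[-0.03,0.018,0],[-0.03,0.018,0],[-0.03,0.018,0],[-0.03,0.018,0],[-0.03,0.018,0],[-0.025,0.0155,0]], "delta_rot": [[0,0,0],[0,0,0],[0,0,0],[0,0,0],[0,0,0],[0,0,0],[0,0,0],[0,0,0],[0,0,0],[0,0,0]], "jaw": [0,0,0,0,0,0,0,0,0,0]}}

```text
t: 9.75
tcp_pos: [0.5477, -0.0984, 0.2114]
eef_rot: [-0.001, 0.875, 0.483, -0.002]
wrist_force: [0.3, -0.7, -1.9]
finger_gap: 0.224
finger_force: 58.8
```

{"name": "send_rows", "arguments": {"linear": [[0,0,0],[0,0,0],[0,0,0],[0,0,0],[0,0,0],[0,0,0],[0,0,0],[0,0,0],[0,0,0]], "delta_rot": [[0,0,0.128],[0,0,0.128],[0,0,0.128],[0,0,0.128],[0,0,0.128],[0,0,0.128],[0,0,0.127],[0,0,0],[0,0,0]], "jaw": [0,0,0,0,0,0,0,0,0]}}

```text
t: 10.65
tcp_pos: [0.5487, -0.0957, 0.2121]
eef_rot: [-0.0, 0.998, 0.059, -0.001]
wrist_force: [0.3, -0.5, -1.5]
finger_gap: 0.223
finger_force: 58.8
```

```bash
python3 -c "
from h import *
to(.550,-.0955,.165)"
```

```text
t 10.65 tcp [ 0.5487 -0.0957  0.2121] F [ 0.3 -0.5 -1.5] gap 0.22277737395656655 
tool delta [ 0.0014 -0.      0.0471] yaw y -83.2 z [-2.4e-03 -1.0e-04 -1.0e+00]
```

{"name": "send_rows", "arguments": {"linear": [[0.0014,0,0.02],[0,0,0.02],[0,0,0.018],[0,0,0],[0,0,0]], "delta_rot": [[0,0,0],[0,0,0],[0,0,0],[0,0,0],[0,0,0]], "jaw": [0,0,0,0,0]}}

```text
t: 11.15
tcp_pos: [0.5508, -0.0952, 0.1551]
eef_rot: [-0.0, 0.998, 0.059, -0.001]
wrist_force: [0.1, 0.3, -1.6]
finger_gap: 0.222
finger_force: 58.8
```

```bash
python3 - <<'E'
from h import *
import cv2
S=camera("side");to(.55,-.0955,.143)
cv2.imwrite("pics/tip.png",cv2.resize(S[130:202,250:346],(800,600),interpolation=cv2.INTER_CUBIC))
E
```

```text
t 11.2 tcp [ 0.5515 -0.0952  0.1558] F [ 0.7  1.4 -1.6] gap 0.22519380884342674 
tool delta [-0.0015  0.0001  0.0128] yaw y -83.3 z [ 6.e-04 -0.e+00 -1.e+00]
```

View pics/tip.png

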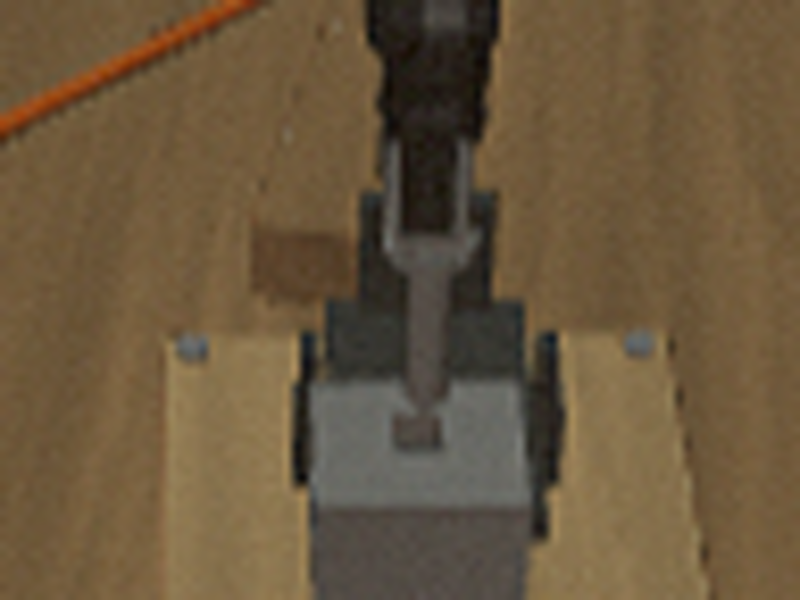

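The tip is at about (427,398) and the hole centre at (417,433) in the crop. I'll convert both at their heights.

```bash
python3 - <<'E'
from h import *
np.set_printoptions(precision=4,suppress=True)
s=800/96
A=lambda x,y:("side",250+(x+.5)/s-.5,130+(y+.5)/s-.5)
th=.115;X=np.array([np.cos(th),np.sin(th)]);Y=np.array([-X[1],X[0]]);o=np.array([.5515,-.0952])
for n,p,z in(("tip",(427,398),.082),("shanktop",(428,270),.130),("hole",(417.5,432),.068),("holeL",(393.5,432),.068),("holeR",(441,432),.068),("holefront",(417,450),.068),("holeback",(418,414),.068)):
    w=atz(*A(*p),z)[:2];print(n,w,"rel tcp, board x,y:",(w-o)@X,(w-o)@Y)
E
```

```text
tip [ 0.548  -0.0916] rel tcp, board x,y: -0.003067160511884573 0.0039902729326935175
shanktop [ 0.5486 -0.0842] rel tcp, board x,y: -0.0016271675100989725 0.011248612050509333
hole [ 0.5505 -0.0943] rel tcp, board x,y: -0.000925294737758513 0.0009659296824579451
holeL [ 0.5572 -0.0936] rel tcp, board x,y: 0.005846963244041622 0.0009066452568142662
holeR [ 0.5439 -0.095 ] rel tcp, board x,y: -0.007553930954149386 0.0010239568414861723
holefront [ 0.55   -0.0858] rel tcp, board x,y: -0.0004225131298256632 0.009514268472974683
holeback [ 0.551 -0.103] rel tcp, board x,y: -0.0014340400764148854 -0.007683805002169937
```

{"name": "send_rows", "arguments": {"linear": [[0.0021,0.0015,0.004],[0,0,0.004],[0,0,0.002],[0,0,0.002],[0,0,0.002],[0,0,0]], "delta_rot": [[0,0,0],[0,0,0],[0,0,0],[0,0,0],[0,0,0],[0,0,0]], "jaw": [0,0,0,0,0,0]}}

```text
t: 11.8
tcp_pos: [0.5532, -0.0962, 0.1409]
eef_rot: [-0.0, 0.998, 0.058, -0.0]
wrist_force: [0.2, -0.0, -1.3]
finger_gap: 0.22
finger_force: 58.8
```

{"name": "send_rows", "arguments": {"linear": [[0,0,0.001],[0,0,0.001],[0,0,0.001],[0,0,0]], "delta_rot": [[0,0,0],[0,0,0],[0,0,0],[0,0,0]], "jaw": [0,0,0,0]}}

```text
t: 12.2
tcp_pos: [0.5533, -0.0963, 0.1381]
eef_rot: [-0.0, 0.998, 0.058, -0.0]
wrist_force: [0.9, -1.3, -1.7]
finger_gap: 0.225
finger_force: 58.8
```

{"name": "send_rows", "arguments": {"linear": [[0,0,0.002],[0,0,0.002],[0,0,0.002],[0,0,0]], "delta_rot": [[0,0,0],[0,0,0],[0,0,0],[0,0,0]], "jaw": [0,0,0,0]}}

```text
t: 12.6
tcp_pos: [0.5531, -0.0962, 0.1318]
eef_rot: [-0.0, 0.998, 0.058, -0.0]
wrist_force: [0.2, 0.7, -1.3]
finger_gap: 0.223
finger_force: 58.8
```

{"name": "send_rows", "arguments": {"linear": [[0,0,0.002],[0,0,0.002],[0,0,0.002],[0,0,0]], "delta_rot": [[0,0,0],[0,0,0],[0,0,0],[0,0,0]], "jaw": [0,0,0,0]}}

```text
t: 13.0
tcp_pos: [0.5532, -0.0963, 0.1259]
eef_rot: [-0.0, 0.998, 0.058, -0.0]
wrist_force: [0.5, 1.1, -2.4]
finger_gap: 0.226
finger_force: 58.8
```

The tip is well inside the upper ear with no contact. I continue down toward the lower ear.

{"name": "send_rows", "arguments": {"linear": [[0,0,0.003],[0,0,0.003],[0,0,0.003],[0,0,0.003],[0,0,0]], "delta_rot": [[0,0,0],[0,0,0],[0,0,0],[0,0,0],[0,0,0]], "jaw": [0,0,0,0,0]}}

```text
t: 13.5
tcp_pos: [0.553, -0.0962, 0.1136]
eef_rot: [-0.0, 0.998, 0.058, -0.0]
wrist_force: [0.0, -1.1, -1.5]
finger_gap: 0.223
finger_force: 58.8
```

{"name": "send_rows", "arguments": {"linear": [[0,0,0.001],[0,0,0.001],[0,0,0.001],[0,0,0.001],[0,0,0.001],[0,0,0.001],[0,0,0]], "delta_rot": [[0,0,0],[0,0,0],[0,0,0],[0,0,0],[0,0,0],[0,0,0],[0,0,0]], "jaw": [0,0,0,0,0,0,0]}}

```text
t: 14.2
tcp_pos: [0.5533, -0.0963, 0.1081]
eef_rot: [-0.0, 0.998, 0.058, -0.0]
wrist_force: [0.7, 0.8, -1.8]
finger_gap: 0.223
finger_force: 58.8
```

{"name": "send_rows", "arguments": {"linear": [[0,0,0.002],[0,0,0.002],[0,0,0.002],[0,0,0.002],[0,0,0.002],[0,0,0.002],[0,0,0]], "delta_rot": [[0,0,0],[0,0,0],[0,0,0],[0,0,0],[0,0,0],[0,0,0],[0,0,0]], "jaw": [0,0,0,0,0,0,0]}}

```text
t: 14.9
tcp_pos: [0.5532, -0.0962, 0.0959]
eef_rot: [-0.0, 0.998, 0.058, -0.0]
wrist_force: [0.1, 0.1, -1.5]
finger_gap: 0.223
finger_force: 58.8
```

{"name": "send_rows", "arguments": {"linear": [[0,0,0.001],[0,0,0.001],[0,0,0.001],[0,0,0]], "delta_rot": [[0,0,0],[0,0,0],[0,0,0],[0,0,0]], "jaw": [0,0,0,0]}}

```text
t: 15.3
tcp_pos: [0.5533, -0.0962, 0.0931]
eef_rot: [-0.0, 0.998, 0.058, -0.0]
wrist_force: [0.1, 0.9, -1.6]
finger_gap: 0.226
finger_force: 58.8
```

Expected seating is at about 0.092. I finish with half-millimetre steps until contact shows.

{"name": "send_rows", "arguments": {"linear": [[0,0,0.0005],[0,0,0.0005],[0,0,0.0005],[0,0,0.0005],[0,0,0]], "delta_rot": [[0,0,0],[0,0,0],[0,0,0],[0,0,0],[0,0,0]], "jaw": [0,0,0,0,0]}}

```text
t: 15.8
tcp_pos: [0.5535, -0.0963, 0.0921]
eef_rot: [0.0, 0.998, 0.058, 0.0]
wrist_force: [-2.8, 0.8, 6.6]
finger_gap: 0.223
finger_force: 60.2
```

The collar contacts at the predicted height, about 8 N. I open and withdraw.

{"name": "send_rows", "arguments": {"linear": [[0,0,0],[0,0,0],[0,0,0],[0,0,0],[0,0,0],[0,0,0]], "delta_rot": [[0,0,0],[0,0,0],[0,0,0],[0,0,0],[0,0,0],[0,0,0]], "jaw": [30,40,55,55,55,55]}}

```text
t: 16.4
tcp_pos: [0.5534, -0.0962, 0.0912]
eef_rot: [-0.0, 0.998, 0.058, -0.0]
wrist_force: [0.5, -0.1, 0.5]
finger_gap: 0.549
finger_force: 0.0
```

{"name": "send_rows", "arguments": {"linear": [[0,0,-0.01],[0,0,-0.02],[0,0,-0.03],[0,0,-0.04],[0,0,-0.04],[0,0.04,0],[0,0.04,0],[0,0.04,0],[0,0,0],[0,0,0]], "delta_rot": [[0,0,0],[0,0,0],[0,0,0],[0,0,0],[0,0,0],[0,0,0],[0,0,0],[0,0,0],[0,0,0],[0,0,0]], "jaw": [55,55,55,55,55,55,55,55,55,55]}}

```text
t: 17.4
tcp_pos: [0.5669, -0.2166, 0.2317]
eef_rot: [0.0, 0.998, 0.057, 0.0]
wrist_force: [-0.1, 1.5, 0.1]
finger_gap: 0.549
finger_force: 0.0
```

```bash
python3 - <<'E'
from h import *
import cv2
S=camera("side");T=camera("top");s=sense();print(s["t"],s["tcp_pos"],s["wrist_force"])
cv2.imwrite("pics/end.png",np.hstack([cv2.resize(S[120:225,250:355],(400,400),interpolation=cv2.INTER_CUBIC),cv2.resize(S[:,:],(400,300),interpolation=cv2.INTER_AREA).repeat(1,0) if 0 else cv2.copyMakeBorder(cv2.resize(S,(400,300)),0,100,0,0,0)]))
E
```

```text
17.5 [ 0.56735789 -0.21409687  0.23151761] [-0.48732919  1.21520131  0.08472568]
```

View pics/end.png

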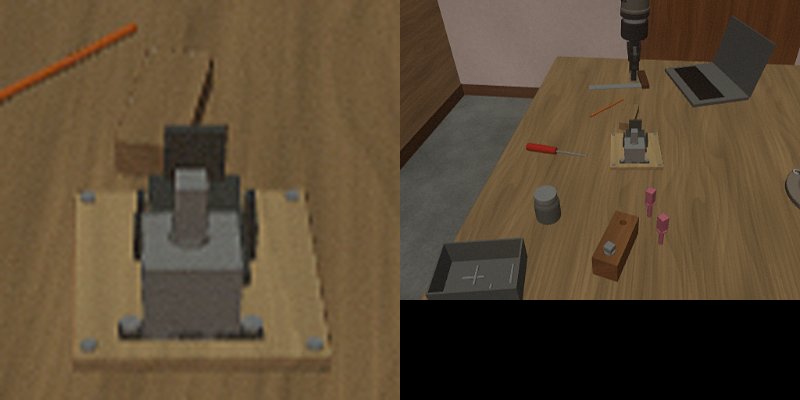

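The pin stands upright in the clevis with its collar flat on the upper ear at about (191,240). The bar is home, the short pin is still in the stand, and the bystanders are untouched.

```bash
python3 -c "
from rig import *
print(job_done())"
```

```text
the job is handed in; nothing more can be done
None
```

The tie bar is home and the long pin is through both ears with its collar seated on the upper ear, released and handed in at about 17.5 s; the other things were left where they were.

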